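# Check the washer door-lock slot with the blade gauge

## Robot

A 6-joint arm with a two-finger parallel gripper is mounted at the origin on a cart in front of the work surface, level with it; the furniture and walls round the work are solid. World frame = base frame: x ahead of the robot, y to its left, z up, the work surface at z = 0. Lengths are in m, angles in rad, forces in N, time in s.
With the tool pointing down it reaches from about 0.3 to 0.875 m from the base axis. Payload 6.4 kg.
Tool frame: the origin (TCP) lies at the very end of the fingers, on their centre line; the grasp point (between the pads) lies tcp_to_grasp behind it (tcp_to_grasp is the distance from the TCP to the grasp point, in m); z points along the fingers, y is the direction in which the jaws open and shut (so a half turn about z gives the same grasp; the last joint's range is limited). The gripper opens to 85 mm and grips with 20 to 120 N. Pads are 22 mm wide; open, the fingers measure 114 mm over their backs; the gripper's body (76 mm by 85 mm) begins 54 mm behind the grasp point. The pads swing forward as they close: fully open they stand 13 mm farther back than shut.
Start: joints at [-1.529, 0.181, 1.607, -0, 1.354, -0.206], TCP at [0.141, -0.557, 0.231] pointing down, gripper open.
Joint ranges: [-2.99, 2.99], [-0.89, 2.07], [0.3, 2.58], [-1.14, 4.28], [0, 2.63], [-3.12, 3.12]. Speed limits (rad/s): [2.57, 2.57, 3.01, 3.14, 3.14, 3.14].

## Interface

Orientations are given as a unit quaternion [w, x, y, z].
In Python, from bench import get_obs, camera, hand_in, tcp_to_grasp gives the robot as it stands.
- The arm moves only by the shell command python3 -m inch 'ROWS' [OPENING]. ROWS is JSON, a list of rows, each an object with "delta_pos": the shift along the tool's x, y, z in cm, a list of three; "rotation": the turn, a rotation vector about the tool's x, y, z in rad, a list of three. In form: [{"delta_pos": [x, y, z], "rotation": [rx, ry, rz]}, ...]. A call has 1 to 10 rows; each row shifts and turns the commanded pose from where the row before left it, along the tool's axes as they then stand; what a row does not reach is not made up. A row lasts 1/10 s, in which the tool goes at most 50 mm and 8.59 degrees, less where a joint would pass 70% of its speed; a pose out of reach is approached as far as the arm can. A call is refused whole if a number of a shift passes 5 or a number of a turn 0.15, either way. A call with a gripper value outside its range is refused whole. OPENING is the finger opening in cm, from 0 to 8.54, set as the call begins (- or left out, the last holds). The fingers move at their own pace and stop on an object; the grip force is fixed at half the most. Time passes only in rows, so rows that do not move let the fingers close. It gives the time, the measured TCP pose, the force and the opening at its end, in the units of the state.
- get_obs(): the state, without advancing time (a new reading comes with each control period).
- camera(name): name is "side" or "top"; returns a dict with "color" (420x560x3 uint8, red, green, blue), "vfov" (degrees; the focal length in pixels is half the picture's height over the tangent of half this angle, whatever the lens; pixels are square), "cx", "cy" (the principal point, pixels), "eye" and "orientation" of the camera in the world. Camera axes: x right, y down, z forward; pixel columns grow to the right and rows downward; lengths in m; the calibration is good to about 2 mm. A picture is of the moment at which its call begins. There is no depth.
- hand_in(): hands the job in, once; it reports no verdict.
The state is a dict: "time_s": time; "q": joint angles; "dq": joint speeds; "joint_efforts": joint torques, N m; "eef_pos": TCP position; "eef_rot": TCP orientation; "wrist_force": force on the tool from outside, world axes, zero at the start; "torque": the same for the moment, N m; "opening": opening from 0.0 (shut) to 1.0 (fully open).
Only numpy, scipy, OpenCV 4.12 (cv2) and the standard library are available. Lean on these libraries where they do the work, as an engineer would, in place of code of your own. Each camera call takes 0.05 s, during which the arm holds its last target.

## Task

The door-lock unit has been taken out of the washer, and its slot has to be checked for depth. Take the green-handled blade gauge out of the wooden rack and lower its blade into the slot on top of the grey lock unit, keeping hold of it until its flat shoulder sits down on the unit; then let go and leave it standing there. Leave the orange-handled gauge alone in the rack.

Things in the scene. Friction and masses are not known exactly. Their poses are not given: they have to be found in the camera images.
- green_handle (a point): Centre of the green handle of a 0.12 kg blade gauge standing blade down in the rack. Handle 16 (x) x 34 (y) x 50 mm (z): pinch its 16 mm. From 25 to 31 mm below this point: the shoulder, a dark plate 44 x 52 x 6 mm; under it the steel blade, 6 thick (x), 30 wide (y), 40 mm long, tip 71 mm below this point. z is up; half a turn about z makes no difference.
- gauge_rack: Fixed light wooden block 64 (x) x 160 (y) x 46 mm (z); origin at the centre of its underside, on the worktop. Two slots 12 (x) x 38 mm (y) at y = -38 and +38 mm hold the gauges, their shoulders resting on its top; either gauge may be in either slot. They lift straight out.
- orange_handle (a point): Centre of the orange handle of the other gauge, same size and shape and axes as the green one, 76 mm beside it along y in the same rack. To be left in place.
- lock_slot (a point): Centre of the slot's mouth, in the flat top of the fixed grey lock unit (64 x 104 mm), 64 mm above the worktop. z up, y along the slot, x across it. Slot 14 (x) x 46 (y) mm, 56 mm deep, more than the blade's length; white slopes widen its mouth to 26 x 58 mm in the top 9 mm. Gauge fully in, shoulder on the top: handle centre 31 mm above this point, blade width along y.
Mind the look-alikes: they are no part of the job. What is shaped like the part that bears green_handle but yellow is not meant.

How it is judged:
By the outcome, as a careful person would: the job done as asked, in the order asked, and still so for the second after the job is handed in, with the robot touching nothing.
It also fails if it takes over 40 s, if anything falls off the work surface, if the arm or the gripper's body presses on something with over 40 N, if the wrist force passes 120 N, or if a joint passes its speed limit or range.

## Working session

There is one attempt and no reset: what is moved stays moved. The work goes in short steps, Python scripts to look and compute and a shell command to move; the robot and the scene stay as the last step left them, time stands still between calls to the robot, and variables do not carry over. Pictures are saved under pics/ and viewed, and the job is handed in when it is done.

```bash
ls; mkdir -p pics
python3 - <<'E'
from bench import get_obs,camera,tcp_to_grasp
import cv2
o=get_obs();print(o,tcp_to_grasp)
for n in("side","top"):
    c=camera(n);cv2.imwrite(f"pics/{n}0.png",c["color"][:,:,::-1]);print({k:v for k,v in c.items() if k!="color"})
E
```

```text
pics
{'time_s': 0.0, 'q': array([-1.52928306e+00,  1.81514730e-01,  1.60801367e+00,  3.03242790e-06,
        1.35381229e+00, -2.06300658e-01]), 'dq': array([ 0.00121999,  0.0013163 , -0.0005812 , -0.00104093, -0.00021199,
       -0.00077534]), 'joint_efforts': array([ 7.67434040e-05, -4.44876981e+01, -3.51334476e+01, -2.23931111e-04,
        9.10861418e-03,  1.82755895e-05]), 'eef_pos': array([ 0.14103294, -0.55686133,  0.23039622]), 'eef_rot': array([-8.70932476e-04,  9.92333010e-01,  1.23589776e-01,  7.34075871e-05]), 'wrist_force': array([-0.19651178, -0.25062323, -1.28075511]), 'torque': array([ 0.06873733,  0.00917604, -0.01696074]), 'opening': 1.004177070470513} 0.0187
{'vfov': 52.29330841813713, 'cx': 280.21168087900753, 'cy': 215.14488527729628, 'eye': array([0.00432995, 0.4990591 , 0.61552742]), 'orientation': array([ 0.15187443, -0.30588391,  0.85370599, -0.39313518])}
{'vfov': 46.210826806129084, 'cx': 283.4208960313092, 'cy': 211.11536695942047, 'eye': array([0.37059928, 0.01069289, 1.02217347]), 'orientation': array([-0.01976985,  0.71509547, -0.69816263,  0.02857559])}
```

View pics/side0.png

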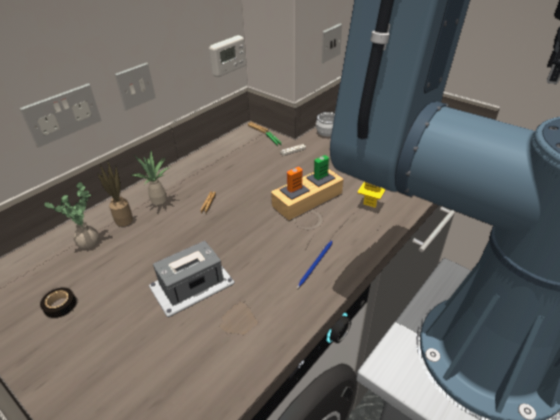

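View pics/top0.png

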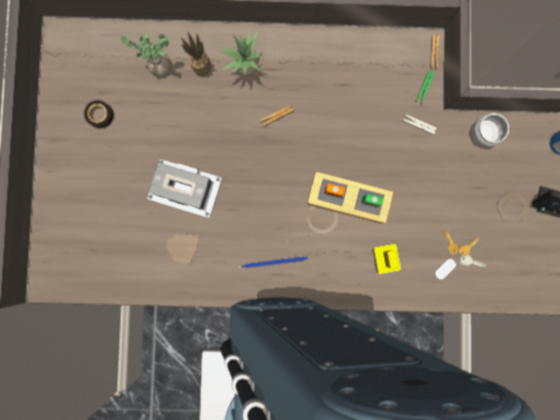

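The top view shows the rack with an orange handle at (335,189) and a green one at (373,199). The lock unit is at (183,186), and a yellow look-alike is at (387,259). The side view has green at (321,167), orange at (295,180), the lock at (188,265) and yellow at (371,194). The green handle in the wooden rack fits the description. Next I'll take enlarged crops.

```bash
cat > h.py <<'E'
import numpy as np,cv2
from scipy.spatial.transform import Rotation as R
from bench import get_obs,camera
def K(c):
    f=c["color"].shape[0]/2/np.tan(np.radians(c["vfov"])/2); return f
def rot(q): return R.from_quat([q[1],q[2],q[3],q[0]]).as_matrix()
def ray(c,u,v):
    d=np.array([(u-c["cx"])/K(c),(v-c["cy"])/K(c),1.]); return c["eye"],rot(c["orientation"])@d
def atz(c,u,v,z):
    e,d=ray(c,u,v); return e+d*(z-e[2])/d[2]
def proj(c,p):
    x=(np.atleast_2d(p)-c["eye"])@rot(c["orientation"]); return np.c_[c["cx"]+K(c)*x[:,0]/x[:,2],c["cy"]+K(c)*x[:,1]/x[:,2]]
def crop(c,u0,v0,u1,v1,s,name):
    cv2.imwrite(name,cv2.resize(c["color"][v0:v1,u0:u1,::-1],None,fx=s,fy=s,interpolation=cv2.INTER_CUBIC))
E
python3 - <<'E'
from h import *
t=camera("top");s=camera("side")
a=cv2.resize(t["color"][150:230,135:235],None,fx=4,fy=4,interpolation=2)
b=cv2.resize(t["color"][160:240,305:405],None,fx=4,fy=4,interpolation=2)
a2=cv2.resize(s["color"][235:315,140:240],None,fx=4,fy=4,interpolation=2)
b2=cv2.resize(s["color"][145:225,265:365],None,fx=4,fy=4,interpolation=2)
m=np.vstack([np.hstack([a,b]),np.hstack([a2,b2])])
m=cv2.resize(m,(750,600))
cv2.imwrite("pics/crops0.png",m[:,:,::-1])
E
```

```text
(no output)
```

View pics/crops0.png

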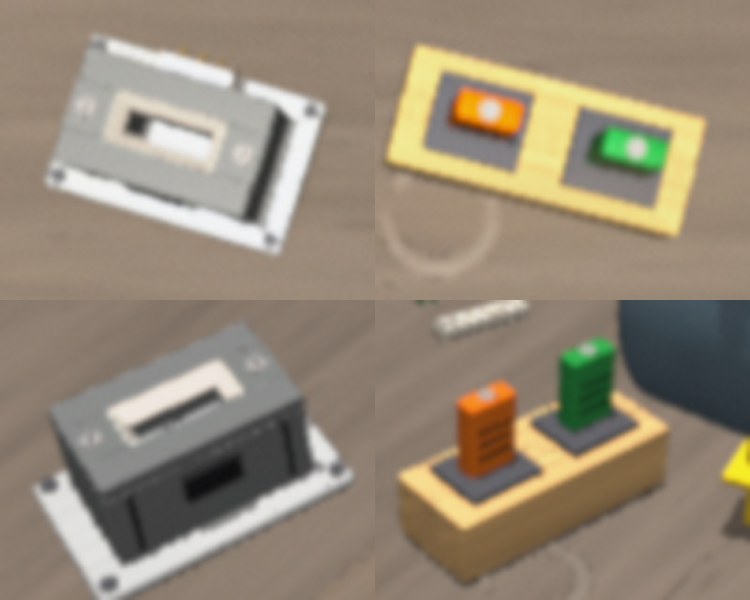

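The crops confirm it: the green gauge is in the rack, in the right-hand slot as seen from above, and the yellow part is elsewhere. Now I'll measure the corners in both views.

Run:
```python
from h import *
t=camera("top");s=camera("side")
def pts(ox,oy,l,x0=0,y0=0): return [((x-x0)/3.75+ox-.0,(y-y0)/3.75+oy) for x,y in l]
rk=pts(305,160,[(417,43),(706,118),(678,237),(387,163)],375)
P=np.array([atz(t,u,v,.046) for u,v in rk]);print("rack",P.round(4),[round(np.linalg.norm(P[i]-P[i-1]),4) for i in range(4)],P.mean(0))
lk=pts(135,150,[(90,45),(290,103),(248,218),(50,165)]) 
P=np.array([atz(t,u,v,.064) for u,v in lk]);print("lock",P.round(4),[round(np.linalg.norm(P[i]-P[i-1]),4) for i in range(4)],P.mean(0))
for n,c,o,l in(("top",t,(135,150),[(117,91),(229,119),(215,172),(105,144)]),("side",s,(140,235),[(108,408),(222,358),(243,392),(128,446)])):
    q=pts(*o,l,0,0 if n=="top" else 300)
    P=np.array([atz(c,u,v,.064) for u,v in q]);print(n,"mouth",P.round(4),[round(np.linalg.norm(P[i]-P[i-1]),4) for i in range(4)],P.mean(0))
# colour masks
for n,c in(("top",t),("side",s)):
    h=cv2.cvtColor(c["color"],cv2.COLOR_RGB2HSV)
    for nm,lo,hi in(("green",55,75),("orange",5,14)):
        m=cv2.inRange(h,(lo,150,60),(hi,255,255))
        k,lab,st,ce=cv2.connectedComponentsWithStats(m)
        for i in range(1,k):
            if st[i,4]>40: print(n,nm,st[i],ce[i])
for n,c,d in(("top",t,[(305+(490-375)/3.75,160+110/3.75),(305+(635-375)/3.75,160+149/3.75)]),("side",s,[(265+(487-375)/3.75,145+(394-300)/3.75),(265+(589-375)/3.75,145+(349-300)/3.75)])):
    for u,v in d: print(n,"dot",(u,v),atz(c,u,v,.102))
```

```text
rack [[ 0.5187 -0.0644  0.046 ]
 [ 0.4823 -0.2193  0.046 ]
 [ 0.4185 -0.205   0.046 ]
 [ 0.4541 -0.0497  0.046 ]] [np.float64(0.0663), np.float64(0.1592), np.float64(0.0655), np.float64(0.1593)] [ 0.46839506 -0.13458855  0.046     ]
lock [[0.5268 0.2454 0.064 ]
 [0.4989 0.1402 0.064 ]
 [0.4383 0.1599 0.064 ]
 [0.4634 0.2635 0.064 ]] [np.float64(0.066), np.float64(0.1088), np.float64(0.0638), np.float64(0.1066)] [0.48184565 0.20224332 0.064     ]
top mouth [[0.503  0.2304 0.064 ]
 [0.4898 0.1716 0.064 ]
 [0.4618 0.1779 0.064 ]
 [0.475  0.2355 0.064 ]] [np.float64(0.0284), np.float64(0.0602), np.float64(0.0286), np.float64(0.0591)] [0.48239983 0.20383202 0.064     ]
side mouth [[0.5004 0.2305 0.064 ]
 [0.4834 0.1739 0.064 ]
 [0.4583 0.1831 0.064 ]
 [0.474  0.24   0.064 ]] [np.float64(0.028), np.float64(0.0591), np.float64(0.0268), np.float64(0.0591)] [0.47902236 0.20686473 0.064     ]
top green [365 195   7   7  41] [367.97560976 197.97560976]
side green [315 156  13  23 216] [320.46759259 167.56018519]
side orange [287 167  15  25 297] [294.24242424 179.54208754]
top dot (335.6666666666667, 189.33333333333334) [ 0.4772463  -0.09738928  0.102     ]
top dot (374.3333333333333, 199.73333333333335) [ 0.45939636 -0.17055107  0.102     ]
side dot (294.8666666666667, 170.06666666666666) [ 0.47342676 -0.09494281  0.102     ]
side dot (322.06666666666666, 158.06666666666666) [ 0.45554749 -0.16881185  0.102     ]
```

Both views agree on the green-to-slot offset: (0.023, 0.375) m, to within about 1 mm. They differ by about 4 mm in absolute position, so I take the middle. That puts green at about (0.4575, -0.170) with a yaw of about -13.6°, and the slot at about (0.481, 0.205) with a yaw of about -14.2°. All edge lengths match the given sizes. I'll approach at the current height first.

```bash
python3 -m inch '[{"delta_pos":[2,-1.5,0],"rotation":[0,0,0]},{"delta_pos":[2,-1.5,0],"rotation":[0,0,0]},{"delta_pos":[2,-1.5,0],"rotation":[0,0,0]},{"delta_pos":[2,-1.5,0],"rotation":[0,0,0]},{"delta_pos":[2,-1.5,0],"rotation":[0,0,0]},{"delta_pos":[2,-1.5,0],"rotation":[0,0,0]},{"delta_pos":[2,-1.5,0],"rotation":[0,0,0]},{"delta_pos":[2,-1.5,0],"rotation":[0,0,0]},{"delta_pos":[2,-1.5,0],"rotation":[0,0,0]},{"delta_pos":[2,-1.5,0],"rotation":[0,0,0]}]' 8.5
python3 -m inch '[{"delta_pos":[2,-1.5,0],"rotation":[0,0,0]},{"delta_pos":[2,-1.5,0],"rotation":[0,0,0]},{"delta_pos":[2,-1.5,0],"rotation":[0,0,0]},{"delta_pos":[2,-1.5,0],"rotation":[0,0,0]},{"delta_pos":[2,-1.5,0],"rotation":[0,0,0]},{"delta_pos":[2,-1.5,0],"rotation":[0,0,0]},{"delta_pos":[2,-1.5,0],"rotation":[0,0,0]},{"delta_pos":[2,-1.5,0],"rotation":[0,0,0]},{"delta_pos":[2,-1.5,0],"rotation":[0,0,0]},{"delta_pos":[2,-1.5,0],"rotation":[0,0,0]}]'
python3 -m inch '[{"delta_pos":[0,0,0],"rotation":[0,0,-0.135]},{"delta_pos":[0,0,0],"rotation":[0,0,-0.135]},{"delta_pos":[0,0,0],"rotation":[0,0,-0.135]},{"delta_pos":[0,0,0],"rotation":[0,0,-0.135]},{"delta_pos":[0,0,0],"rotation":[0,0,-0.135]},{"delta_pos":[0,0,0],"rotation":[0,0,-0.135]},{"delta_pos":[0,0,0],"rotation":[0,0,-0.135]},{"delta_pos":[0,0,0],"rotation":[0,0,-0.14]},{"delta_pos":[0,0,0],"rotation":[0,0,0]},{"delta_pos":[0,0,0],"rotation":[0,0,0]}]'
cat >> h.py <<'E'
def go(target,yaw):
    o=get_obs();M=rot(o["eef_rot"]);d=M.T@(np.array(target)-o["eef_pos"])
    a=np.arctan2(M[1,1],M[0,1]);print("t",o["time_s"],"pos",o["eef_pos"].round(4),"ytool deg",np.degrees(a).round(2),"tilt z",M[:,2].round(4),"q",o["q"].round(2),"F",o["wrist_force"].round(1),"op",round(o["opening"],3))
    print("delta cm",(d*100).round(2),"rz tool",round(-np.radians(yaw)+a,4))
E
python3 -c "
from h import *
go([.4575,-.170,.2],-13.6)
for n in('top','side'): cv2.imwrite(f'pics/{n}1.png',camera(n)['color'][:,:,::-1])"
```

```text
time_s: 1.3
eef_pos: [0.2987, -0.3621, 0.2313]
eef_rot: [0.0, 0.992, 0.124, 0.0]
wrist_force: [0.0, -0.4, 0.1]
opening: 0.993
time_s: 2.3
eef_pos: [0.4558, -0.1676, 0.2314]
eef_rot: [0.0, 0.992, 0.124, 0.0]
wrist_force: [0.4, -1.3, -0.5]
opening: 0.995
time_s: 3.3
eef_pos: [0.4552, -0.1685, 0.2313]
eef_rot: [-0.0, 0.787, 0.617, -0.0]
wrist_force: [0.3, 0.0, -0.3]
opening: 0.993
t 3.3 pos [ 0.4552 -0.1685  0.2313] ytool deg -13.85 tilt z [-0.  0. -1.] q [-0.6  -0.02  1.83  0.    1.34 -0.36] F [ 0.3  0.  -0.3] op 0.993
delta cm [-0.09  0.26  3.13] rz tool -0.0043
```

View pics/side1.png

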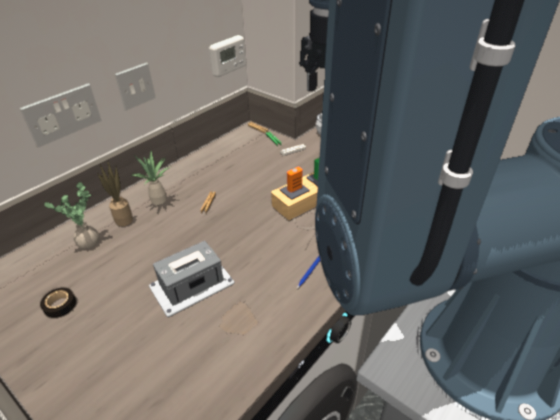

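The arm covers most of the rack in the side view, but orange at (295,180) is still standing undisturbed. The remaining offset is 3 mm. I'll correct it and descend.

```bash
python3 -m inch '[{"delta_pos":[-0.1,0.26,1.6],"rotation":[0,0,0]},{"delta_pos":[0,0,2],"rotation":[0,0,0]},{"delta_pos":[0,0,2],"rotation":[0,0,0]},{"delta_pos":[0,0,2],"rotation":[0,0,0]},{"delta_pos":[0,0,2],"rotation":[0,0,0]},{"delta_pos":[0,0,2],"rotation":[0,0,0]},{"delta_pos":[0,0,2],"rotation":[0,0,0]},{"delta_pos":[0,0,1.5],"rotation":[0,0,0]},{"delta_pos":[0,0,1.5],"rotation":[0,0,0]},{"delta_pos":[0,0,0],"rotation":[0,0,0]}]'
python3 -c "
from h import *
go([.4575,-.170,.065],-13.6)
for n in('top','side'): cv2.imwrite(f'pics/{n}2.png',camera(n)['color'][:,:,::-1])"
```

```text
time_s: 4.4
eef_pos: [0.4561, -0.1691, 0.0634]
eef_rot: [-0.002, 0.787, 0.617, -0.001]
wrist_force: [-0.3, -0.4, 1.0]
opening: 0.996
t 4.4 pos [ 0.4561 -0.1691  0.0634] ytool deg -13.74 tilt z [-0.0035  0.0024 -1.    ] q [-0.6   0.22  1.95 -0.    0.98 -0.36] F [-0.3 -0.4  1. ] op 0.996
delta cm [-0.05  0.16 -0.16] rz tool -0.0024
```

View pics/top2.png

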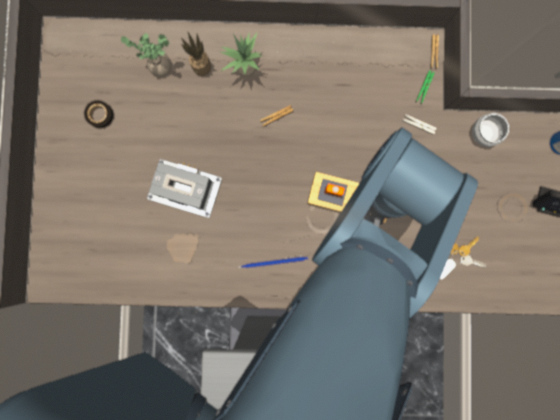

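View pics/side2.png

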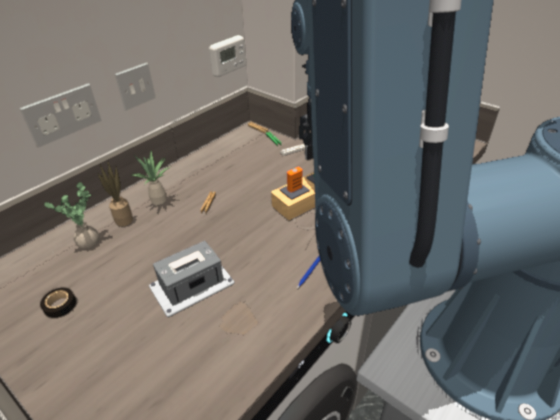

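The wrist hides the green handle in both views, while orange at (335,189) in the top view is untouched. There is no contact force (about 1 N), so I'm closing the gripper.

```bash
python3 -m inch '[{"delta_pos":[0,0.1,0],"rotation":[0,0,0]},{"delta_pos":[0,0,0],"rotation":[0,0,0]},{"delta_pos":[0,0,0],"rotation":[0,0,0]},{"delta_pos":[0,0,0],"rotation":[0,0,0]},{"delta_pos":[0,0,0],"rotation":[0,0,0]},{"delta_pos":[0,0,0],"rotation":[0,0,0]},{"delta_pos":[0,0,0],"rotation":[0,0,0]},{"delta_pos":[0,0,0],"rotation":[0,0,0]}]' 0
python3 -c "
from h import *
go([.4575,-.170,.195],-13.6)"
```

```text
time_s: 5.3
eef_pos: [0.4587, -0.1704, 0.0656]
eef_rot: [0.0, 0.786, 0.618, 0.0]
wrist_force: [0.5, 0.6, 4.0]
opening: 0.173
t 5.3 pos [ 0.4587 -0.1704  0.0656] ytool deg -13.64 tilt z [ 4.e-04 -2.e-04 -1.e+00] q [-0.6   0.22  1.94  0.    0.98 -0.36] F [0.5 0.6 4. ] op 0.173
delta cm [ 1.000e-02 -1.200e-01 -1.294e+01] rz tool -0.0006
```

The opening is about 15 mm, so the 16 mm handle is held. Now I'll lift it straight up.

```bash
python3 -m inch '[{"delta_pos":[0,0,-0.5],"rotation":[0,0,0]},{"delta_pos":[0,0,-1],"rotation":[0,0,0]},{"delta_pos":[0,0,-1.5],"rotation":[0,0,0]},{"delta_pos":[0,0,-1.5],"rotation":[0,0,0]},{"delta_pos":[0,0,-1.5],"rotation":[0,0,0]},{"delta_pos":[0,0,-1.5],"rotation":[0,0,0]},{"delta_pos":[0,0,-2],"rotation":[0,0,0]},{"delta_pos":[0,0,-2],"rotation":[0,0,0]},{"delta_pos":[0,0,-1.5],"rotation":[0,0,0]},{"delta_pos":[0,0,-1],"rotation":[0,0,0]}]'
python3 -c "
from h import *
go([.482,.205,.205],-14.2)
for n in('top','side'): cv2.imwrite(f'pics/{n}3.png',camera(n)['color'][:,:,::-1])"
```

```text
time_s: 6.3
eef_pos: [0.4589, -0.1705, 0.207]
eef_rot: [0.001, 0.786, 0.618, 0.0]
wrist_force: [-0.5, 0.3, -0.1]
opening: 0.181
t 6.3 pos [ 0.4589 -0.1705  0.207 ] ytool deg -13.63 tilt z [ 0.0016 -0.0011 -1.    ] q [-0.6   0.01  1.84  0.    1.29 -0.36] F [-0.5  0.3 -0.1] op 0.181
delta cm [37.04 -6.6   0.17] rz tool 0.0099
```

View pics/side3.png

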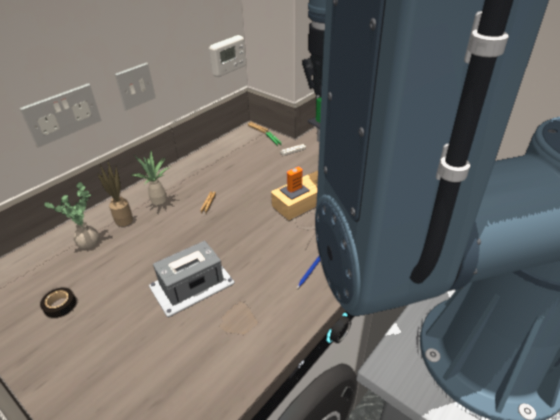

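Green shows in the gripper at (318,110) and orange is still in the rack. The blade tip is at about z = 0.148, clear of the orange handle, so I'll carry it over.

```bash
python3 -m inch '[{"delta_pos":[1,-0.2,0],"rotation":[0,0,0]},{"delta_pos":[2,-0.35,0],"rotation":[0,0,0]},{"delta_pos":[2,-0.35,0],"rotation":[0,0,0]},{"delta_pos":[2,-0.35,0],"rotation":[0,0,0]},{"delta_pos":[2,-0.35,0],"rotation":[0,0,0]},{"delta_pos":[2,-0.35,0],"rotation":[0,0,0]},{"delta_pos":[2,-0.35,0],"rotation":[0,0,0]},{"delta_pos":[2,-0.35,0],"rotation":[0,0,0]},{"delta_pos":[2,-0.35,0],"rotation":[0,0,0]},{"delta_pos":[2,-0.35,0],"rotation":[0,0,0]}]'
python3 -m inch '[{"delta_pos":[2,-0.35,0],"rotation":[0,0,0]},{"delta_pos":[2,-0.35,0],"rotation":[0,0,0]},{"delta_pos":[2,-0.35,0],"rotation":[0,0,0]},{"delta_pos":[2,-0.35,0],"rotation":[0,0,0]},{"delta_pos":[2,-0.35,0],"rotation":[0,0,0]},{"delta_pos":[2,-0.35,0],"rotation":[0,0,0]},{"delta_pos":[2,-0.35,0],"rotation":[0,0,0]},{"delta_pos":[2,-0.35,0],"rotation":[0,0,0]},{"delta_pos":[1,-0.3,0],"rotation":[0,0,0.01]},{"delta_pos":[0,0,0],"rotation":[0,0,0]}]'
python3 -c "
from h import *
go([.4824,.2045,.205],-14.2)
s=camera('side');cv2.imwrite('pics/side4.png',s['color'][:,:,::-1])
crop(s,100,60,300,320,2.2,'pics/side4c.png')"
```

```text
time_s: 7.4
eef_pos: [0.4696, 0.0239, 0.2039]
eef_rot: [-0.001, 0.786, 0.618, -0.001]
wrist_force: [0.9, 0.0, -0.5]
opening: 0.178
time_s: 8.4
eef_pos: [0.4792, 0.1963, 0.2039]
eef_rot: [-0.001, 0.788, 0.615, -0.001]
wrist_force: [-0.5, 0.2, -2.7]
opening: 0.183
t 8.4 pos [0.4792 0.1963 0.2039] ytool deg -14.09 tilt z [-2.7e-03  1.0e-04 -1.0e+00] q [0.16 0.08 1.78 0.   1.29 0.4 ] F [-0.5  0.2 -2.7] op 0.183
delta cm [ 0.87  0.11 -0.11] rz tool 0.0019
```

View pics/side4c.png

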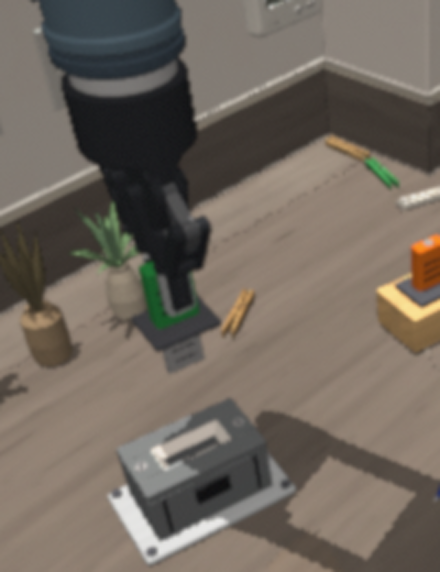

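The gauge hangs upright in the jaws, with its shoulder at about (180,168) and its blade at (184,221) in full-picture pixels. I'll make the last centring correction, lower it to just above the mouth and check.

```bash
python3 -m inch '[{"delta_pos":[0.87,0.11,0],"rotation":[0,0,0]},{"delta_pos":[0,0,1],"rotation":[0,0,0]},{"delta_pos":[0,0,2],"rotation":[0,0,0]},{"delta_pos":[0,0,1.4],"rotation":[0,0,0]},{"delta_pos":[0,0,1],"rotation":[0,0,0]},{"delta_pos":[0,0,0],"rotation":[0,0,0]},{"delta_pos":[0,0,0],"rotation":[0,0,0]}]'
python3 - <<'E'
from h import *
go([.4824,.2045,.0825],-14.2)
s=camera('side');t=camera('top')
o=get_obs();M=rot(o["eef_rot"]);p=o["eef_pos"]+np.array([0,0,.012]); x=M[:,1];y=M[:,0]
print("tip pred",proj(s,[p+y*a-[0,0,.071] for a in(-.015,.015)]).round(1),"shoulder corners pred",proj(s,[p+x*b*.022+y*a*.026-[0,0,.031] for a,b in((1,1),(1,-1),(-1,-1),(-1,1))]).round(1))
a=s["color"][150:310,120:260,::-1];cv2.imwrite('pics/side5c.png',cv2.resize(a,None,fx=3.7,fy=3.7,interpolation=2))
cv2.imwrite('pics/top5.png',t['color'][:,:,::-1])
E
```

```text
time_s: 9.15
eef_pos: [0.484, 0.2028, 0.1513]
eef_rot: [-0.0, 0.789, 0.614, -0.0]
wrist_force: [0.0, 0.8, -1.1]
opening: 0.179
t 9.15 pos [0.484  0.2028 0.1513] ytool deg -14.22 tilt z [-1.e-04 -0.e+00 -1.e+00] q [0.17 0.16 1.81 0.   1.18 0.42] F [ 0.   0.8 -1.1] op 0.179
delta cm [ 0.13 -0.2   6.88] rz tool -0.0004
tip pred [[191.7 243.9]
 [176.1 251.2]] shoulder corners pred [[160.3 229.8]
 [171.4 244.3]
 [199.9 231.3]
 [188.1 217.8]]
```

View pics/side5c.png

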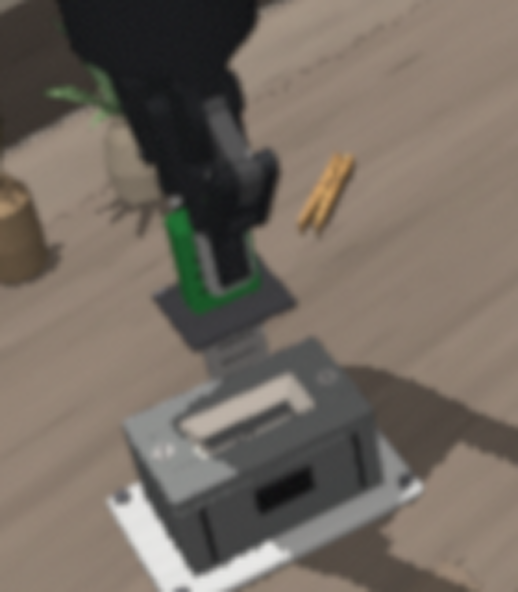

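Run:
```python
from h import *
s=camera('side')
o=get_obs();z=o["eef_pos"][2]+.012
T=[atz(s,120+u/3.7,150+v/3.7,z-.071) for u,v in((213,377),(270,350))]
print(T,np.mean(T,0))
S=[atz(s,120+u/3.7,150+v/3.7,z-.025) for u,v in((153,295),(297,301))] # top plane corners opposite
print(np.mean(S,0))
P=[atz(s,120+u/3.7,150+v/3.7,.064) for u,v in((176,424),(292,372),(314,406),(205,455))];print(np.array(P).round(4),np.mean(P,0))
```

```text
[array([0.48471097, 0.21706429, 0.0931911 ]), array([0.47765054, 0.18816286, 0.0931911 ])] [0.48118075 0.20261358 0.0931911 ]
[0.47761685 0.20593194 0.1391911 ]
[[0.5006 0.2331 0.064 ]
 [0.4837 0.1744 0.064 ]
 [0.4578 0.1833 0.064 ]
 [0.4741 0.2372 0.064 ]] [0.47902485 0.20698741 0.064     ]
```

View pics/top5.png

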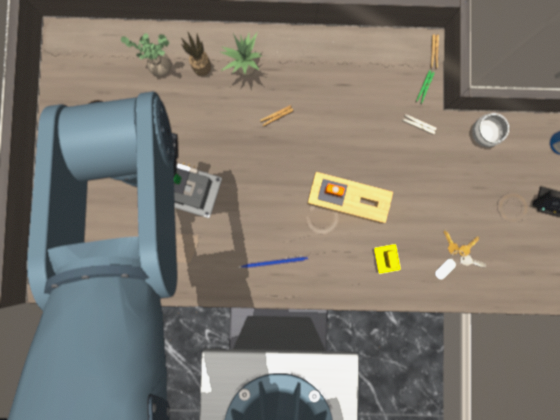

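The top view shows the empty right-hand slot at (368,202) and orange in place. In the side view the blade sits within about 2 to 4 mm of the slot centre, inside the ±10 / ±14 mm funnel. I'll nudge it 2 mm along the slot and lower it while watching the force.

```bash
python3 -m inch '[{"delta_pos":[0.2,-0.1,0],"rotation":[0,0,0]},{"delta_pos":[0,0,0.5],"rotation":[0,0,0]},{"delta_pos":[0,0,1],"rotation":[0,0,0]},{"delta_pos":[0,0,1],"rotation":[0,0,0]},{"delta_pos":[0,0,1],"rotation":[0,0,0]},{"delta_pos":[0,0,0.5],"rotation":[0,0,0]},{"delta_pos":[0,0,0],"rotation":[0,0,0]}]'
python3 -c "
from h import *
go([.4824,.2045,.0835],-14.2)"
```

```text
time_s: 10.0
eef_pos: [0.4825, 0.2049, 0.1099]
eef_rot: [-0.001, 0.789, 0.614, -0.001]
wrist_force: [0.0, 0.4, -0.5]
opening: 0.178
t 10.0 pos [0.4825 0.2049 0.1099] ytool deg -14.21 tilt z [-2.5e-03 -5.0e-04 -1.0e+00] q [ 0.17  0.22  1.83 -0.    1.1   0.42] F [ 0.   0.4 -0.5] op 0.178
delta cm [-0.04  0.    2.64] rz tool -0.0002
```

The tip is about 13 mm below the mouth, already past the funnel, with no lateral force. I'm continuing down.

```bash
python3 -m inch '[{"delta_pos":[0,0,0.8],"rotation":[0,0,0]},{"delta_pos":[0,0,0.8],"rotation":[0,0,0]},{"delta_pos":[0,0,0.5],"rotation":[0,0,0]},{"delta_pos":[0,0,0.2],"rotation":[0,0,0]},{"delta_pos":[0,0,0],"rotation":[0,0,0]},{"delta_pos":[0,0,0],"rotation":[0,0,0]}]'
python3 -m inch '[{"delta_pos":[0,0,0.15],"rotation":[0,0,0]},{"delta_pos":[0,0,0],"rotation":[0,0,0]}]'
python3 -m inch '[{"delta_pos":[0,0,0.15],"rotation":[0,0,0]},{"delta_pos":[0,0,0],"rotation":[0,0,0]}]'
```

```text
time_s: 10.6
eef_pos: [0.4836, 0.2051, 0.0885]
eef_rot: [0.0, 0.789, 0.614, 0.0]
wrist_force: [-0.1, 0.3, -1.8]
opening: 0.178
time_s: 10.8
eef_pos: [0.4835, 0.2051, 0.0869]
eef_rot: [0.0, 0.789, 0.614, 0.0]
wrist_force: [0.4, -0.9, -1.6]
opening: 0.176
time_s: 11.0
eef_pos: [0.4833, 0.2051, 0.0852]
eef_rot: [-0.0, 0.789, 0.614, -0.0]
wrist_force: [-0.6, 0.4, -1.0]
opening: 0.177
```

```bash
python3 -m inch '[{"delta_pos":[0,0,0.1],"rotation":[0,0,0]},{"delta_pos":[0,0,0],"rotation":[0,0,0]}]'
python3 -m inch '[{"delta_pos":[0,0,0.1],"rotation":[0,0,0]},{"delta_pos":[0,0,0],"rotation":[0,0,0]}]'
python3 -c "
from h import *
go([.4824,.2045,.0835],-14.2)
s=camera('side')
a=s['color'][150:310,120:260,::-1];cv2.imwrite('pics/side6c.png',cv2.resize(a,None,fx=3.7,fy=3.7,interpolation=2))"
```

```text
time_s: 11.2
eef_pos: [0.4833, 0.2051, 0.0842]
eef_rot: [-0.0, 0.789, 0.614, -0.0]
wrist_force: [-0.8, -1.0, -0.9]
opening: 0.178
time_s: 11.4
eef_pos: [0.4836, 0.2051, 0.0836]
eef_rot: [0.0, 0.789, 0.614, 0.0]
wrist_force: [-1.3, -1.1, 3.2]
opening: 0.181
t 11.4 pos [0.4836 0.2051 0.0836] ytool deg -14.2 tilt z [ 2.e-04  0.e+00 -1.e+00] q [ 0.18  0.26  1.84 -0.    1.04  0.42] F [-1.3 -1.1  3.2] op 0.181
delta cm [-0.09 -0.1   0.01] rz tool -0.0001
```

View pics/side6c.png

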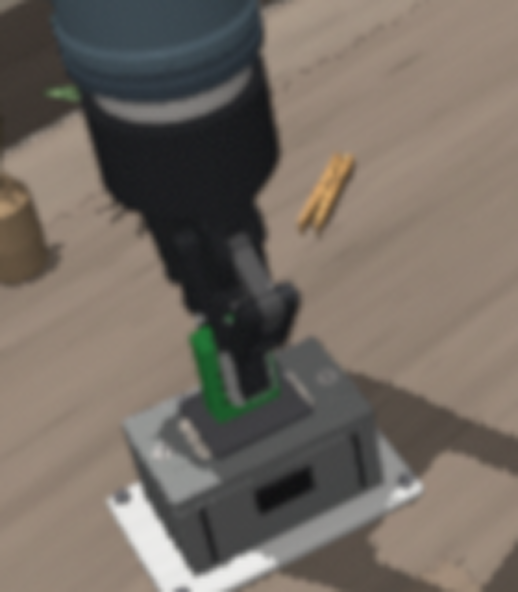

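The shoulder appears to rest on the lid around (240,415), with the white slopes showing evenly at both ends. The force is beginning to rise, exactly at the expected height of 0.0836. One more small press will confirm contact.

```bash
python3 -m inch '[{"delta_pos":[0,0,0.1],"rotation":[0,0,0]},{"delta_pos":[0,0,0],"rotation":[0,0,0]},{"delta_pos":[0,0,0],"rotation":[0,0,0]}]'
```

```text
time_s: 11.75
eef_pos: [0.4836, 0.2051, 0.0835]
eef_rot: [0.0, 0.789, 0.614, 0.0]
wrist_force: [-4.7, -1.9, 13.0]
opening: 0.179
```

It stopped at 0.0835 with 13 N upward, so it is seated. I'm releasing it and withdrawing upward.

```bash
python3 -m inch '[{"delta_pos":[0,0,-0.05],"rotation":[0,0,0]},{"delta_pos":[0,0,0],"rotation":[0,0,0]},{"delta_pos":[0,0,0],"rotation":[0,0,0]},{"delta_pos":[0,0,0],"rotation":[0,0,0]},{"delta_pos":[0,0,0],"rotation":[0,0,0]},{"delta_pos":[0,0,0],"rotation":[0,0,0]},{"delta_pos":[0,0,0],"rotation":[0,0,0]},{"delta_pos":[0,0,0],"rotation":[0,0,0]}]' 8.5
python3 -m inch '[{"delta_pos":[0,0,-0.5],"rotation":[0,0,0]},{"delta_pos":[0,0,-1],"rotation":[0,0,0]},{"delta_pos":[0,0,-2],"rotation":[0,0,0]},{"delta_pos":[0,0,-2],"rotation":[0,0,0]},{"delta_pos":[0,0,-2],"rotation":[0,0,0]},{"delta_pos":[0,0,-2],"rotation":[0,0,0]},{"delta_pos":[0,0,-2],"rotation":[0,0,0]},{"delta_pos":[0,0,-1],"rotation":[0,0,0]},{"delta_pos":[0,0,0],"rotation":[0,0,0]},{"delta_pos":[0,0,0],"rotation":[0,0,0]}]'
python3 -c "
from h import *
go([.4824,.2045,.0835],-14.2)
s=camera('side');crop(s,100,120,360,320,3,'pics/side7c.png')
m=np.array([.4824,.2045,.064])
print(proj(s,[m+[0,0,.056]]))"
```

```text
time_s: 12.55
eef_pos: [0.4834, 0.2051, 0.0828]
eef_rot: [0.0, 0.789, 0.614, -0.0]
wrist_force: [0.8, -0.1, 0.3]
opening: 0.997
time_s: 13.55
eef_pos: [0.4832, 0.205, 0.2075]
eef_rot: [-0.0, 0.789, 0.614, -0.0]
wrist_force: [-0.2, 0.3, 0.0]
opening: 0.995
t 13.55 pos [0.4832 0.205  0.2075] ytool deg -14.21 tilt z [-2.e-04 -0.e+00 -1.e+00] q [0.17 0.09 1.76 0.   1.29 0.42] F [-0.2  0.3  0. ] op 0.995
delta cm [-0.07 -0.06 12.4 ] rz tool -0.0002
[[181.47028561 237.26185782]]
```

View pics/side7c.png

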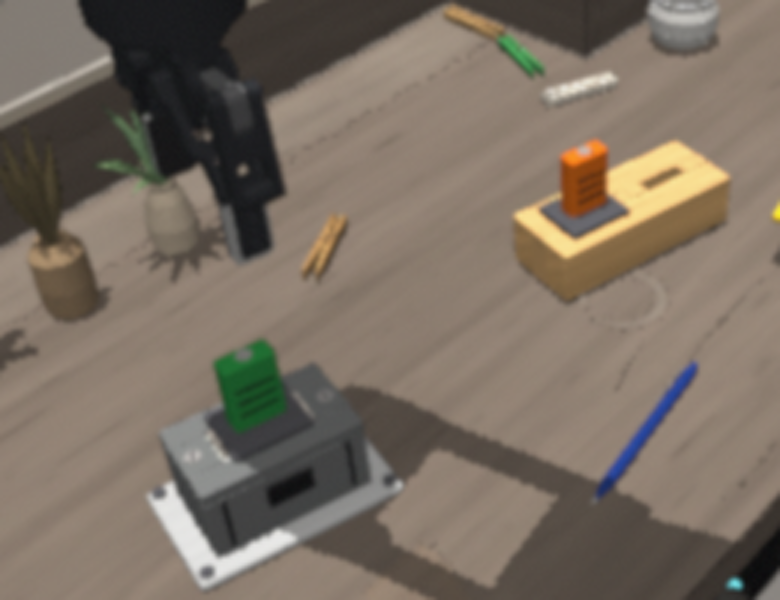

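The gauge stands upright with its shoulder flat on the unit. Its top dot is at (181.3, 238.3), against (181.5, 237.3) predicted for fully seated. Orange is still in the rack at (295,180), and the gripper is clear of everything. I'm handing in.

```bash
python3 -c "
from bench import hand_in
print(hand_in())"
```

```text
the job is handed in; nothing more can be done
None
```

The green-handled gauge is standing in the lock unit's slot with its shoulder down on the unit, and the job was handed in at about 13.6 s. I lifted it straight out of the rack and carried it over the orange one. I kept hold of it while lowering until contact showed: 13 N upward, with the tool stopped at z = 0.0835 m (0.0836 expected). Then I let go and backed off 12 cm upward.

**Last checks:**
- The gauge is upright with its shoulder flat on the unit, and its top dot is about 1 pixel from where a fully seated gauge should show.
- The orange gauge is still in the rack, and the wrist force is about 0 N with the gripper clear.

**One disagreement:** the two cameras differed by about 4 mm in absolute position, so I used the midpoint. They agreed to about 1 mm on the offset from the gauge to the slot. The wrist hid the green handle in both views while gripping, so I confirmed the grasp by the finger opening and then saw the gauge in the gripper after lifting.

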